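# Make up two biscuit-decorating kits

## Robot

A 6-joint arm with a two-finger parallel gripper is mounted at the origin on the work surface. World frame = base frame: x ahead of the robot, y to its left, z up, the work surface at z = 0. Lengths are in mm, angles in rad, forces in N, time in s.
With the tool pointing down it reaches from about 350 to 950 mm from the base axis. Payload 17.4 kg.
Tool frame: the origin (TCP) lies at the centre of the arm's flange, where the gripper is bolted on; the fingertips stand 186 mm ahead of it and the grasp point (between the pads) lies 167 mm ahead of it; z points along the fingers, y is the direction in which the jaws open and shut (so a half turn about z gives the same grasp; the last joint's range is limited). The gripper opens to 93 mm and grips with 3 to 60 N. Pads are 15 mm wide; open, the fingers measure 128 mm over their backs; the gripper's body (75 mm by 188 mm) begins 65 mm behind the grasp point.
Start: joints at [-1.31, 0.116, 1.442, -0, 1.584, -0.038], TCP at [198.693, -645.101, 404.746] pointing down, gripper open.
Joint ranges: [-2.83, 2.83], [-0.83, 2.19], [0.07, 2.5], [-1.14, 4.28], [0.01, 3], [-2.97, 2.97]. Speed limits (rad/s): [1.89, 1.89, 2.22, 3.14, 3.14, 3.14].

## Interface

Orientations are given as a rotation vector (axis times angle).
In Python, from bench import robot, viewer gives the robot as it stands. The module is installed in compiled form; this text tells all that it offers.
- The arm moves only by the shell command python3 -m creep 'ROWS' [FORCE]. ROWS is JSON, a list that holds one entry, the list of rows, each a list of 7 numbers: the shift along the tool's x, y, z in mm, then the turn, a rotation vector about the tool's x, y, z in degrees, then the closure, from -1 (fully open) to 1 (shut). A call has 1 to 12 rows; each row is the pose to reach, as a shift and turn from the pose measured when the call began, along the tool's axes at that moment; what a row does not reach only later rows make up. A row lasts 1/12 s, in which the tool goes at most 41.7 mm and 7.16 degrees, less where a joint would pass 70% of its speed; a pose out of reach is approached as far as the arm can. A call with a gripper value outside its range is refused whole. The fingers move at their own pace and stop on an object; FORCE is the grip in N (left out, the last holds). Time passes only in rows, so rows that repeat a pose let the fingers close. It gives the time, the measured TCP pose, the force and the opening at its end, in the units of the state.
- robot.read_state(): the state, without advancing time (a new reading comes with each control period).
- viewer.capture(name): name is "scene" or "top"; returns a dict with "color" (420x560x3 uint8, red, green, blue), "mtx" (3x3 intrinsics, pixels), "xyz" and "attitude" of the camera in the world. Camera axes: x right, y down, z forward; pixel columns grow to the right and rows downward; lengths in mm; the calibration is good to about 2 mm. A picture is of the moment at which its call begins. There is no depth.
- robot.job_done(): hands the job in, once; it reports no verdict.
The state is a dict: "t": time; "joint_positions": joint angles; "joint_vel": joint speeds; "joint_efforts": joint torques, N m; "position": TCP position; "eef_rot": TCP orientation; "wrist_force": force on the tool from outside, world axes, zero at the start; "ft_torque": the same for the moment, N m; "width": finger opening in mm.
Only numpy, scipy, OpenCV 4.12 (cv2) and the standard library are available. Lean on these libraries where they do the work, as an engineer would, in place of code of your own. Each camera call takes 0.05 s, during which the arm holds its last target. There are 200 camera calls.

## Task

Make up two decorating kits from the stock on the sheet pan: the large ring cutter, the wooden biscuit stamp and the sprinkle shaker go into the long three-cell carton, and the icing jar and the colouring bottle into the short two-cell carton. Put one thing in each cell, in any order, standing upright on the carton's floor. Leave the small ring cutter where it stands on the pan, and do not disturb the thermometer beside the work.

Things in the scene. Friction and masses are not known exactly. Their poses are not given: they have to be found in the camera images.
- cutter_mid (a point): the large ring cutter: plain round steel biscuit cutter, an open upright ring 56 mm in outer diameter, wall 3 mm, 48 mm high. Its point lies on its upright axis, half-way up; z points up. At the start it stands upright on the stock pan, an aluminium sheet pan (330 x 240 mm, floor 3 mm above the bench, rim 22 mm high), which holds six things in two rows of three, about 82 mm apart along a row (pan's long way, roughly world x) and 120 mm from row to row.
- stamp_mid (a point): the wooden biscuit stamp: round base 44 mm in diameter and 14 mm thick with an upright turned handle 24 mm in diameter (a 30 mm collar at its foot, up to 20 mm above the underside), 65 mm high in all. Stands on the stock pan like the others; its point is on its upright axis, half-way up, z up.
- shaker_mid (a point): the sprinkle shaker: clear upright cylinder with a low-domed perforated metal lid, 44 mm in diameter, 80 mm high. Stands on the stock pan like the others; its point is on its upright axis, half-way up, z up.
- jar_mid (a point): the icing jar: squat white jar, body 56 mm in diameter, with a metal screw lid 58 mm in diameter (the upper 18 mm), 56 mm high in all. Stands on the stock pan like the others; its point is on its upright axis, half-way up, z up.
- bottle_mid (a point): the colouring bottle: slim amber bottle, body 32 mm in diameter up to 50 mm, then shoulder and a 19 mm black cap, 75 mm high in all. Stands on the stock pan like the others; its point is on its upright axis, half-way up, z up.
- carton3: the long kit carton (228 x 78 mm), open kraft card, fixed, a 25 mm flap drooping at each end. Origin: centre of underside; x along its length, y across, z up. Floor's upper face at z = 3 mm; walls and dividers 16 mm high, 3 mm thick, with no room for fingers between them: hold a thing 20 mm or more above its foot to set it in. Cells 72 x 72 mm, three in a row, their centres at x = -75, 0 and +75 mm, y = 0.
- carton2: the short kit carton (153 x 78 mm), open kraft card, fixed, a 25 mm flap drooping at each end. Origin: centre of underside; x along its length, y across, z up. Floor's upper face at z = 3 mm; walls and dividers 16 mm high, 3 mm thick, with no room for fingers between them: hold a thing 20 mm or more above its foot to set it in. Cells 72 x 72 mm, two in a row, their centres at x = -37.5 and +37.5 mm, y = 0.
- small_cutter_mid (a point): bystander: the small ring cutter, same make and height (48 mm) as the large one but only 38 mm in outer diameter; it belongs to neither kit. Stands on the stock pan like the others; its point is on its upright axis, half-way up, z up.
- thermometer: bystander: white probe thermometer lying on the bench at the far right of the work (-y), 170 mm long, 16 mm high; origin between body and probe, x along the probe.
Not all that is in view belongs to the job. What is shaped like the part that bears cutter_mid but yellow is not meant.

How it is judged:
By the outcome, as a careful person would: the job done as asked, in the order asked, and still so for the second after the job is handed in, with the robot touching nothing.
It also fails if it takes over 136 s, if anything falls off the work surface, if the arm or the gripper's body presses on something with over 40 N, if the wrist force passes 120 N, or if a joint passes its speed limit or range.

## Working session

There is one attempt and no reset: what is moved stays moved. The work goes in short steps, Python scripts to look and compute and a shell command to move; the robot and the scene stay as the last step left them, time stands still between calls to the robot, and variables do not carry over. Pictures are saved under pics/ and viewed, about 12 in all and at most 16, crops included, and the job is handed in when it is done.

```bash
mkdir -p pics; python3 - <<'E'
from bench import robot, viewer
import cv2
print(robot.read_state())
for n in("scene","top"):
    c=viewer.capture(n); cv2.imwrite(f"pics/{n}0.png",c["color"][...,::-1]); print(n,c["mtx"],c["xyz"],c["attitude"])
E
```

```text
{'t': 0.0, 'joint_positions': array([-1.30984992e+00,  1.16516180e-01,  1.44224406e+00,  4.96996302e-06,
        1.58401042e+00, -3.77934188e-02]), 'joint_vel': array([ 0.00032538,  0.00064153, -0.00042756, -0.00020776, -0.00079287,
        0.00082949]), 'joint_efforts': array([-4.63228585e-03, -7.21274042e+01, -6.22604513e+01,  7.77694280e-02,
        2.37846962e-02, -6.02617297e-05]), 'position': array([ 198.66505133, -645.12450046,  403.99786294]), 'eef_rot': array([-3.10545294e+00, -4.67342189e-01,  1.98202001e-04]), 'wrist_force': array([ 0.61721459, -0.15181591, -0.29986666]), 'ft_torque': array([-0.00149287,  0.01862489,  0.00544536]), 'width': 92.64796942327624}
scene [[474.68120586   0.         280.01313133]
 [  0.         474.68120586 205.80547811]
 [  0.           0.           1.        ]] [1280.52831315 -335.5076429   795.48929163] [-1.92211448 -1.34935873  0.66157652]
top [[464.28283392   0.         287.10640189]
 [  0.         464.28283392 217.0698567 ]
 [  0.           0.           1.        ]] [ 288.08402088  -50.81710468 1463.74807834] [-2.1636587   2.17228389 -0.13920386]
```

View pics/scene0.png

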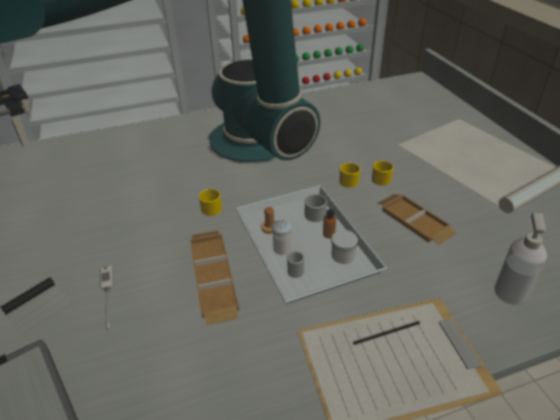

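View pics/top0.png

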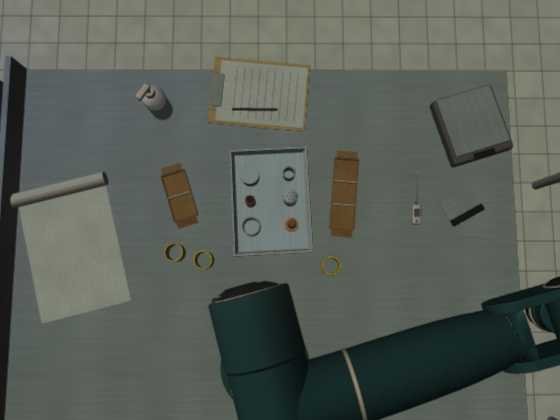

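The top view shows image-up = +x and image-left = +y. On the pan are the jar (250,175), bottle (250,201), large cutter (251,227), small cutter (289,173), shaker (291,198) and stamp (291,225). carton2 is at (180,195), carton3 at (344,193), and the yellow rings are decoys. I'll zoom in for exact pixels.

```bash
cat > h.py <<'E'
import numpy as np, cv2
from scipy.spatial.transform import Rotation as R
from bench import robot, viewer
def ray(c,uv,z):
    d=R.from_rotvec(c["attitude"]).as_matrix()@np.linalg.inv(c["mtx"])@[uv[0],uv[1],1]
    p=np.array(c["xyz"]); return p+d*(z-p[2])/d[2]
E
python3 - <<'E'
from h import *
c=viewer.capture("top"); im=c["color"][...,::-1]
cr=im[140:245,150:365]; cr=cv2.resize(cr,None,fx=3.7,fy=3.7,interpolation=cv2.INTER_CUBIC)
cr=cv2.convertScaleAbs(cr,alpha=1.4)
for k in range(150,365,10):
    cv2.line(cr,(int((k-150)*3.7),0),(int((k-150)*3.7),6 if k%50 else 16),(0,0,255),1)
for k in range(140,245,10):
    cv2.line(cr,(0,int((k-140)*3.7)),(6 if k%50 else 16,int((k-140)*3.7)),(0,0,255),1)
cv2.imwrite("pics/crop1.png",cr)
hsv=cv2.cvtColor(im,cv2.COLOR_BGR2HSV)
m=cv2.inRange(hsv,(5,90,60),(25,255,255))
n,l,s,ce=cv2.connectedComponentsWithStats(m)
for i in range(1,n):
    if s[i,4]>15: 
        cnt=cv2.findContours((l==i).astype('uint8'),0,2)[0][0]
        print(s[i],ce[i].round(1),cv2.minAreaRect(cnt))
sc=viewer.capture("scene");cr=cv2.resize(sc["color"][180:330,180:460,::-1],None,fx=2.85,fy=2.85,interpolation=cv2.INTER_CUBIC)
cv2.imwrite("pics/crop2.png",cr)
for nm,uv,z in [("jar",(250,175),59),("bot",(250,201),78),("cut",(251,227),51),("small",(289,173),51),("shk",(291,198),83),("stamp",(291,225),68),("c2",(180,195),16),("c3",(344,193),16)]:
    print(nm,ray(c,uv,z).round())
E
```

```text
[208  57 102  74 684] [250.8  95.8] ((258.7541198730469, 93.70491790771484), (96.33003234863281, 65.72895050048828), 5.19442892074585)
[ 330  151   29   86 1935] [343.9 193.9] ((343.82745361328125, 193.58851623535156), (24.612037658691406, 85.27737426757812), 3.814074993133545)
[ 161  163   37   65 1409] [179.  195.5] ((178.87156677246094, 195.238525390625), (62.0671501159668, 24.711917877197266), 73.3007583618164)
[245 196   7   9  20] [247.  201.2] ((247.11538696289062, 200.57693481445312), (8.062257766723633, 4.34121561050415), 60.2551155090332)
[285 218  13  13 121] [291.1 224. ] ((291.0, 224.0), (12.0, 12.0), 90.0)
[171 243  12   7  27] [177. 245.] ((176.99998474121094, 245.0), (12.521981239318848, 3.577709197998047), 26.56505012512207)
[164 245  13  17  43] [168.  255.3] ((168.61802673339844, 254.69839477539062), (17.464248657226562, 8.474454879760742), 66.37062072753906)
[202 250  10   7  21] [207.1 252.5] ((206.89328002929688, 252.3708038330078), (10.811978340148926, 2.861994504928589), 32.00538635253906)
[321 256  20  20  91] [332.9 267.1] ((331.464111328125, 266.3177185058594), (15.98082447052002, 18.433692932128906), 41.987213134765625)
[194 262  10   8  20] [198.4 266.3] ((198.3199920654297, 266.239990234375), (10.800000190734863, 2.8000001907348633), 36.869895935058594)
jar [581.  44.  59.]
bot [498.  43.  78.]
cut [422.  41.  51.]
small [589. -76.  51.]
shk [506. -81.  83.]
stamp [426. -81.  68.]
c2 [527. 267.  16.]
c3 [ 532. -250.   16.]
```

View pics/crop1.png

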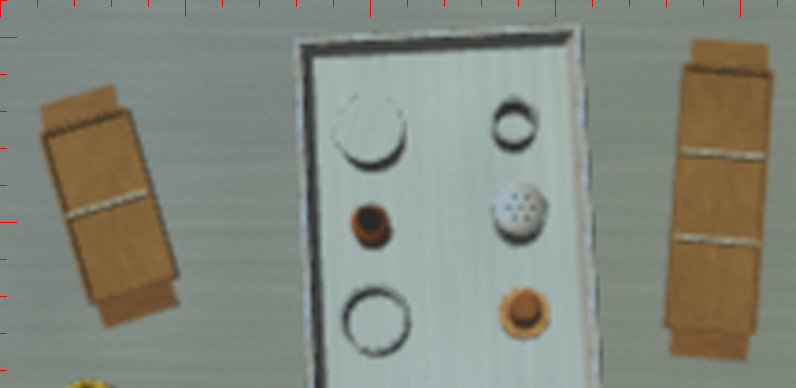

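View pics/crop2.png

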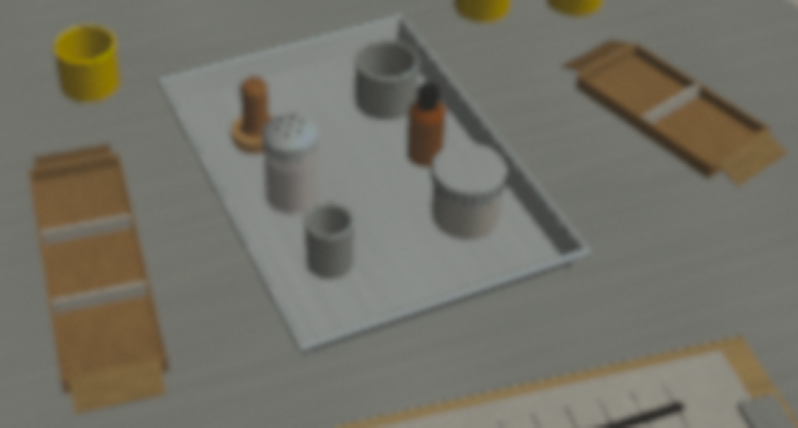

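The crop gives precise feature pixels in both views. I'll triangulate from these and check the heights against the given sizes.

```bash
cat > m.py <<'E'
from h import *
T=viewer.capture("top");S=viewer.capture("scene")
P={"jar":((369,129),(470,168),59),"bot":((371,219),(430,90),78),"cut":((376,321),(387,61),51),"small":((515,125),(331,218),51),
"shk":((521,207),(291,125),82),"stamp":((526,306),(254,83),68),"c2div":((107,204),(672,102),16),"c3divA":((722,154),(98,297),16),"c3divB":((717,240),(87,228),16)}
def pt(q): return (149.9+q[0]/3.7-.4*0, 140+q[1]/3.7-.4)
def ps(q): return (180+q[0]/2.85-.3, 180+q[1]/2.85-.3)
for k,(a,b,z) in P.items():
    A=[];B=[]
    for c,uv in((T,pt(a)),(S,ps(b))):
        o=np.array(c["xyz"]);d=ray(c,uv,0)-o;d/=np.linalg.norm(d);M=np.eye(3)-np.outer(d,d);A.append(M);B.append(M@o)
    X=np.linalg.lstsq(np.vstack(A),np.hstack(B),rcond=None)[0]
    print(k,"top",ray(T,pt(a),z).round(1),"scene",ray(S,ps(b),z).round(1),"tri",X.round(1))
for k,a,b in(("c2",(85.5,121.5),(135,290)),("c3",(728.5,69),(711,329))):
    p,q=ray(T,pt(a),16),ray(T,pt(b),16);d=p-q;print(k,(p+q)/2,np.hypot(*d[:2]),np.degrees(np.arctan2(d[1],d[0])))
E
python3 m.py
```

```text
jar top [583.2  45.3  59. ] scene [589.4  45.4  59. ] tri [584.6  46.7  54.1]
bot top [504.5  42.1  78. ] scene [511.2  44.9  78. ] tri [506.1  44.7  73.8]
cut top [423.6  39.4  51. ] scene [432.8  40.1  51. ] tri [424.9  41.6  44.4]
small top [588.  -76.2  51. ] scene [595.3 -74.1  51. ] tri [589.8 -74.3  45.7]
shk top [513.4 -80.2  82. ] scene [516.2 -78.1  82. ] tri [514.1 -78.9  80.4]
stamp top [433.9 -84.1  68. ] scene [439.9 -84.4  68. ] tri [434.5 -83.5  63.5]
c2div top [527.7 270.6  16. ] scene [534.6 269.5  16. ] tri [529.1 272.8  10.4]
c3divA top [ 569.8 -254.2   16. ] scene [ 579.6 -257.3   16. ] tri [ 571.5 -256.     6.8]
c3divB top [ 495.3 -248.6   16. ] scene [ 505.3 -248.9   16. ] tri [ 496.7 -248.8    7.6]
c2 [526.61543895 267.98107197  16.        ] 152.0654708700925 17.275156455627602
c3 [ 531.68769398 -251.65500672   16.        ] 225.87901144420272 -4.889369199809094
```

```bash
python3 -m creep '[[[391,-467,60,0,0,17.1,-1],[391,-467,60,0,0,17.1,-1],[391,-467,60,0,0,17.1,-1],[391,-467,60,0,0,17.1,-1],[391,-467,60,0,0,17.1,-1],[391,-467,60,0,0,17.1,-1],[391,-467,60,0,0,17.1,-1],[391,-467,60,0,0,17.1,-1],[391,-467,60,0,0,17.1,-1],[391,-467,60,0,0,17.1,-1],[391,-467,60,0,0,17.1,-1],[391,-467,60,0,0,17.1,-1]]]' 15
```

```text
t: 1.3
position: [391.7, -184.5, 355.8]
eef_rot: [3.142, -0.0, 0.001]
wrist_force: [0.9, -1.2, -0.7]
width: 92.8
```

```bash
python3 -m creep '[[[43,-100,0,0,0,0,-1],[43,-100,0,0,0,0,-1],[43,-100,0,0,0,0,-1],[43,-100,0,0,0,0,-1],[43,-100,40,0,0,0,-1],[43,-100,80,0,0,0,-1],[43,-100,90,0,0,0,-1],[43,-100,90,0,0,0,-1]]]'; python3 - <<'E'
from h import *
c=viewer.capture("scene");cv2.imwrite("pics/s1.png",cv2.resize(c["color"][130:300,190:410,::-1],None,fx=3.5,fy=3.5,interpolation=cv2.INTER_CUBIC))
E
```

```text
t: 1.97
position: [434.0, -84.7, 263.4]
eef_rot: [-3.141, 0.001, 0.006]
wrist_force: [-0.4, 0.6, -0.4]
width: 92.6
```

View pics/s1.png

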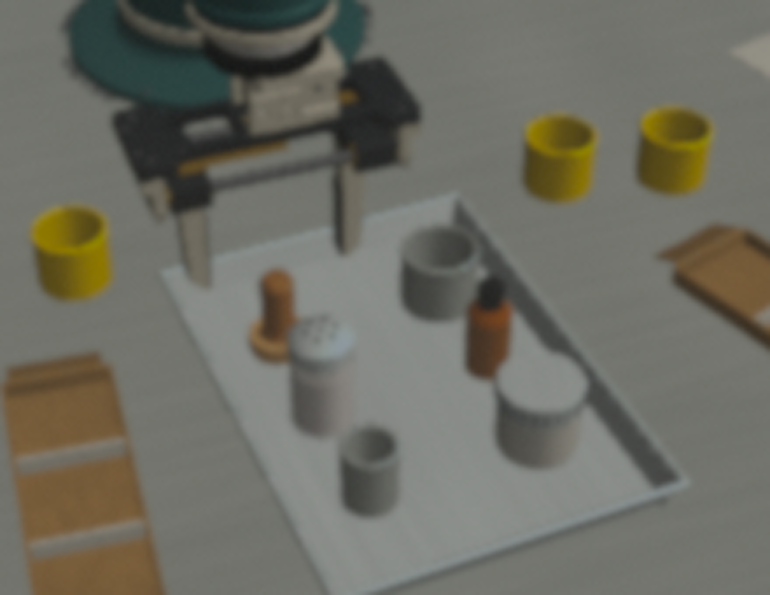

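```bash
python3 - <<'E'
from h import *
c=viewer.capture("scene")
f=lambda q:(190+q[0]/3.5-.36,130+q[1]/3.5-.36)
print(ray(c,f((202,284)),77.4),ray(c,f((348,252)),77.4),ray(c,f((275,268)),77.4), ray(c,f((277,276)),68))
E
```

```text
[ 439.73201049 -137.39111917   77.4       ] [442.30058284 -33.43924661  77.4       ] [441.00297825 -85.9541882   77.4       ] [438.71997348 -84.10837636  68.        ]
```

```bash
python3 -m creep '[[[3,-1,25,0,0,0,-1],[3,-1,49,0,0,0,-1],[3,-1,49,0,0,0,-1],[3,-1,49,0,0,0,1],[3,-1,49,0,0,0,1],[3,-1,49,0,0,0,1],[3,-1,49,0,0,0,1],[3,-1,49,0,0,0,1],[3,-1,49,0,0,0,1],[3,-1,49,0,0,0,1],[3,-1,49,0,0,0,1],[3,-1,49,0,0,0,1]]]' 20
```

```text
t: 3.07
position: [438.1, -83.9, 218.5]
eef_rot: [3.141, -0.001, 0.002]
wrist_force: [0.8, 0.3, 0.3]
width: 37.5
```

```bash
python3 -m creep '[[[0,0,0,0,0,0,1],[0,0,0,0,0,0,1],[0,0,0,0,0,0,1],[0,0,0,0,0,0,1],[0,0,0,0,0,0,1],[0,0,0,0,0,0,1]]]' 20; python3 -c "
from bench import robot
for i in range(3): s=robot.read_state();print(s['position'],s['width'])"
```

```text
t: 3.57
position: [438.1, -84.0, 218.5]
eef_rot: [3.141, -0.001, 0.002]
wrist_force: [0.5, -0.0, -1.0]
width: 23.9
[438.09658772 -83.96002538 218.45532072] 23.86529741205066
[438.09658772 -83.96002538 218.45532072] 23.86529741205066
[438.09658772 -83.96002538 218.45532072] 23.86529741205066
```

```bash
python3 -m creep '[[[0,0,-40,0,0,0,1],[0,0,-80,0,0,0,1],[20,34,-80,0,0,0,1],[39,67,-80,0,0,0,1],[59,101,-80,0,0,0,1],[78,134,-80,0,0,0,1],[98,168,-80,0,0,0,1],[98,168,-70,0,0,0,1],[98,168,-50,0,0,0,1],[98,168,-35,0,0,0,1],[98,168,-35,0,0,0,1],[98,168,-35,0,0,0,1]]]' 20;  python3 - <<'E'
from h import *
c=viewer.capture("scene");cv2.imwrite("pics/s2.png",cv2.resize(c["color"][150:330,150:360,::-1],None,fx=3.3,fy=3.3,interpolation=cv2.INTER_CUBIC))
E
```

```text
t: 4.57
position: [535.9, -251.9, 253.2]
eef_rot: [-3.141, 0.001, -0.0]
wrist_force: [0.2, -0.5, -0.6]
width: 23.5
```

View pics/s2.png

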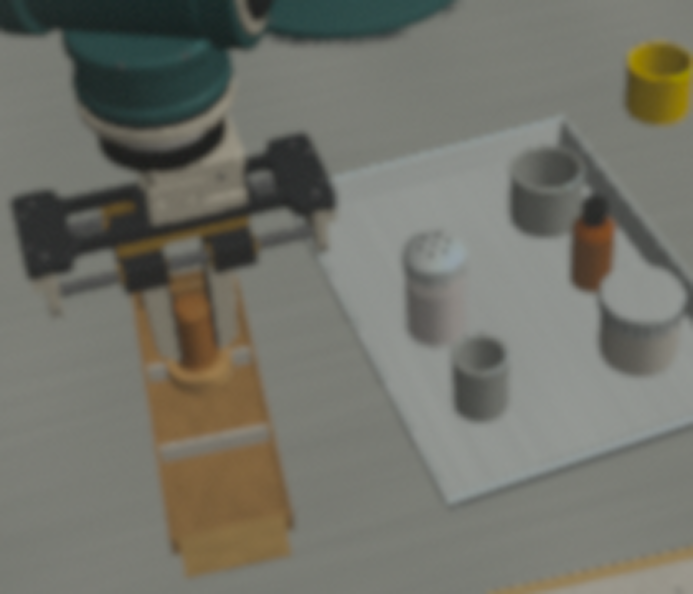

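```bash
python3 -m creep '[[[0,0,20,0,0,0,1],[0,0,34,0,0,0,1],[0,0,34,0,0,0,1],[0,0,34,0,0,0,1],[0,0,34,0,0,0,0],[0,0,34,0,0,0,0],[0,0,34,0,0,0,0],[0,0,34,0,0,0,0],[0,0,34,0,0,0,0],[0,0,0,0,0,0,0],[0,0,-40,0,0,0,0],[0,0,-70,0,0,0,0]]]' 20
```

```text
t: 5.62
position: [535.9, -251.9, 326.9]
eef_rot: [3.141, -0.001, 0.004]
wrist_force: [0.5, 0.4, 0.0]
width: 46.2
```

```bash
python3 -m creep '[[[-4,-35,0,0,0,0,-1],[-8,-70,0,0,0,0,-1],[-12,-105,0,0,0,0,-1],[-16,-140,0,0,0,0,-1],[-20,-172,0,0,0,0,-1],[-20,-172,0,0,0,0,-1],[-20,-172,35,0,0,0,-1],[-20,-172,70,0,0,0,-1],[-20,-172,103,0,0,0,-1],[-20,-172,103,0,0,0,-1],[-20,-172,103,0,0,0,-1]]]' 20; python3 -m creep '[[[0,0,0,0,0,0,1],[0,0,0,0,0,0,1],[0,0,0,0,0,0,1],[0,0,0,0,0,0,1],[0,0,0,0,0,0,1],[0,0,0,0,0,0,1],[0,0,0,0,0,0,1],[0,0,0,0,0,0,1],[0,0,0,0,0,0,1],[0,0,0,0,0,0,1],[0,0,0,0,0,0,1],[0,0,0,0,0,0,1]]]' 20
```

```text
t: 6.53
position: [516.0, -80.2, 223.3]
eef_rot: [3.141, -0.001, -0.0]
wrist_force: [0.6, 0.5, 0.7]
width: 92.9
t: 7.53
position: [516.1, -80.1, 223.4]
eef_rot: [3.141, -0.001, -0.0]
wrist_force: [-0.4, 1.3, 0.6]
width: 44.0
```

```bash
python3 -m creep '[[[0,0,-40,0,0,0,1],[0,0,-80,0,0,0,1],[19,36,-80,0,0,0,1],[38,71,-80,0,0,0,1],[57,107,-80,0,0,0,1],[76,142,-80,0,0,0,1],[95,178,-80,0,0,0,1],[95,178,-80,0,0,0,1],[95,178,-50,0,0,0,1],[95,178,-25,0,0,0,1],[95,178,-25,0,0,0,1],[95,178,-25,0,0,0,1]]]' 20;  python3 -m creep '[[[0,0,15,0,0,0,1],[0,0,24,0,0,0,1],[0,0,24,0,0,0,1],[0,0,24,0,0,0,1],[0,0,24,0,0,0,-0.6],[0,0,24,0,0,0,-0.6],[0,0,24,0,0,0,-0.6],[0,0,24,0,0,0,-0.6],[0,0,24,0,0,0,-0.6],[0,0,0,0,0,0,-0.6],[0,0,-40,0,0,0,-1],[0,0,-70,0,0,0,-1]]]' 20
```

```text
t: 8.53
position: [610.7, -258.1, 247.3]
eef_rot: [-3.141, 0.001, 0.004]
wrist_force: [-0.3, 0.0, -1.1]
width: 43.9
t: 9.53
position: [610.8, -258.1, 319.3]
eef_rot: [-3.141, 0.001, 0.004]
wrist_force: [1.1, 0.4, 1.0]
width: 83.3
```

```bash
python3 -m creep '[[[-20,-33,0,0,0,0,-1],[-40,-66,0,0,0,0,-1],[-60,-99,0,0,0,0,-1],[-80,-132,0,0,0,0,-1],[-100,-165,0,0,0,0,-1],[-120,-198,0,0,0,0,-1],[-140,-231,0,0,0,0,-1],[-160,-264,0,0,0,0,-1],[-182,-298,0,0,0,0,-1],[-182,-298,0,0,0,0,-1],[-182,-298,25,0,0,0,-1],[-182,-298,40,0,0,0,-1]]]' 20; python3 - <<'E'
from h import *
print(robot.read_state()['position'])
c=viewer.capture("scene");cv2.imwrite("pics/s3.png",cv2.resize(c["color"][130:330,170:430,::-1],None,fx=2.95,fy=2.95,interpolation=cv2.INTER_CUBIC))
E
```

```text
t: 10.53
position: [428.5, 40.6, 279.6]
eef_rot: [-3.141, -0.002, 0.002]
wrist_force: [0.2, 0.6, -0.8]
width: 92.7
[428.4878921   40.62513589 279.60815889]
```

View pics/s3.png

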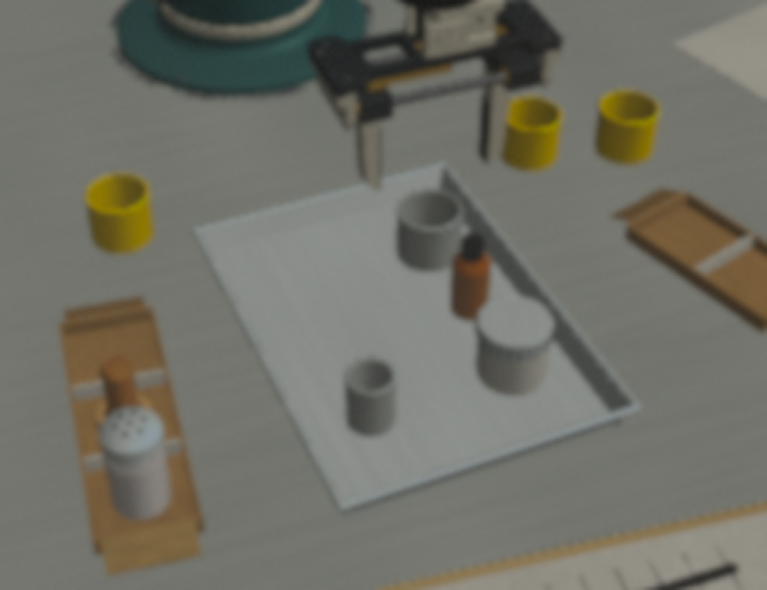

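Stamp (118,400) and shaker (137,470) stand upright in their cells, and the fingers straddle the cutter (430,230). Next I'll grip the cutter.

```bash
python3 -m creep '[[[0,0,30,0,0,0,-1],[0,0,65,0,0,0,-1],[0,0,65,0,0,0,-1],[0,0,65,0,0,0,1],[0,0,65,0,0,0,1],[0,0,65,0,0,0,1],[0,0,65,0,0,0,1],[0,0,65,0,0,0,1],[0,0,65,0,0,0,1],[0,0,65,0,0,0,1],[0,0,65,0,0,0,1],[0,0,65,0,0,0,1]]]' 20
```

```text
t: 11.58
position: [427.9, 40.4, 212.3]
eef_rot: [-3.141, -0.001, 0.007]
wrist_force: [-1.7, -0.5, 5.5]
width: 55.3
```

```bash
python3 -m creep '[[[0,0,-40,0,0,0,1],[0,0,-80,0,0,0,1],[5,40,-80,0,0,0,1],[10,80,-80,0,0,0,1],[15,120,-80,0,0,0,1],[20,160,-80,0,0,0,1],[25,200,-80,0,0,0,1],[30,240,-80,0,0,0,1],[34,286,-80,0,0,0,1],[34,286,-80,0,0,0,1],[34,286,-55,0,0,0,1],[34,286,-35,0,0,0,1]]]' 20;  python3 - <<'E'
from h import *
print(robot.read_state()['position'])
c=viewer.capture("scene");cv2.imwrite("pics/s4.png",cv2.resize(c["color"][150:330,150:360,::-1],None,fx=3.3,fy=3.3,interpolation=cv2.INTER_CUBIC))
E
```

```text
t: 12.58
position: [462.1, -246.5, 246.4]
eef_rot: [-3.141, 0.002, 0.006]
wrist_force: [-0.3, 0.9, -1.1]
width: 55.5
[ 462.11018168 -246.5375776   246.38257721]
```

View pics/s4.png

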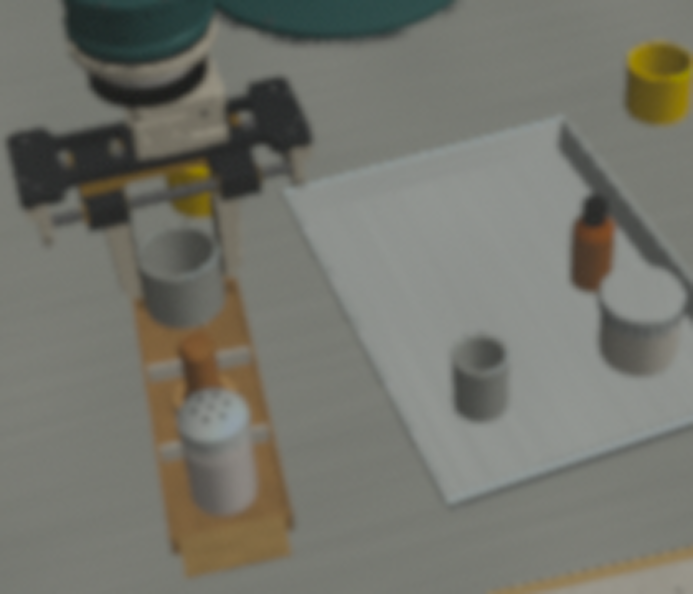

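```bash
python3 - <<'E'
from h import *
c=viewer.capture("scene")
f=lambda q:(150+q[0]/3.3-.35,150+q[1]/3.3-.35)
for q in((137,305),(173,550),(238,283),(294,525),(166,545),(204,362),(216,441)): print(q,ray(c,f(q),16).round(1))
print("cutter rim ctr @z85",ray(c,f((180,250)),84.4), "edges L/R",ray(c,f((139,262)),84.4),ray(c,f((219,247)),84.4))
E
```

```text
(137, 305) [ 432.2 -278.6   16. ]
(173, 550) [ 655.7 -300.    16. ]
(238, 283) [ 435.1 -204.4   16. ]
(294, 525) [ 662.9 -225.    16. ]
(166, 545) [ 650.4 -303.3   16. ]
(204, 362) [ 505.2 -246.    16. ]
(216, 441) [ 578.6 -254.8   16. ]
cutter rim ctr @z85 [ 462.92975412 -245.28151898   84.4       ] edges L/R [ 465.16477572 -274.11770829   84.4       ] [ 469.33790084 -219.4475272    84.4       ]
```

```bash
python3 -m creep '[[[3,-1,0,0,0,0,1],[3,-1,0,0,0,0,1],[3,-1,20,0,0,0,1],[3,-1,33,0,0,0,1],[3,-1,33,0,0,0,1],[3,-1,33,0,0,0,1],[3,-1,33,0,0,0,-1],[3,-1,33,0,0,0,-1],[3,-1,33,0,0,0,-1],[3,-1,33,0,0,0,-1],[3,-1,33,0,0,0,-1],[3,-1,33,0,0,0,-1]]]' 20;python3 -m creep '[[[0,0,0,0,0,0,-1],[0,0,-30,0,0,0,-1],[0,0,-70,0,0,0,-1],[0,0,-100,0,0,0,-1],[0,0,-100,0,0,0,-1]]]'
```

```text
t: 13.68
position: [464.2, -244.2, 210.8]
eef_rot: [-3.138, 0.0, 0.014]
wrist_force: [1.0, 0.2, -0.1]
width: 90.2
t: 14.1
position: [465.7, -245.0, 317.5]
eef_rot: [3.141, -0.0, -0.003]
wrist_force: [0.4, -1.2, 0.7]
width: 93.2
```

```bash
python3 -m creep '[[[15,-36,0,0,0,0,-1],[30,-72,0,0,0,0,-1],[45,-108,0,0,0,0,-1],[60,-144,0,0,0,0,-1],[75,-180,0,0,0,0,-1],[90,-216,0,0,0,0,-1],[105,-252,0,0,0,0,-1],[122,-290,0,0,0,0,-1],[122,-290,0,0,0,0,-1],[122,-290,0,0,0,0,-1],[122,-290,30,0,0,0,-1],[122,-290,40,0,0,0,-1]]]' 20; python3 -m creep '[[[0,0,30,0,0,0,-1],[0,0,58,0,0,0,-1],[0,0,60,0,0,0,-1],[0,0,60,0,0,0,1],[0,0,60,0,0,0,1],[0,0,60,0,0,0,1],[0,0,60,0,0,0,1],[0,0,60,0,0,0,1],[0,0,60,0,0,0,1],[0,0,60,0,0,0,1],[0,0,60,0,0,0,1],[0,0,60,0,0,0,1]]]' 20;python3 - <<'E'
from h import *
c=viewer.capture("scene");cv2.imwrite("pics/s5.png",cv2.resize(c["color"][150:330,180:460,::-1],None,fx=2.8,fy=2.8,interpolation=cv2.INTER_CUBIC))
E
```

```text
t: 15.1
position: [587.0, 44.2, 274.2]
eef_rot: [3.141, -0.001, -0.007]
wrist_force: [-1.2, -0.3, -1.0]
width: 92.8
t: 16.1
position: [586.9, 44.3, 215.2]
eef_rot: [3.141, -0.001, -0.005]
wrist_force: [-1.5, 1.0, 7.2]
width: 57.5
```

View pics/s5.png

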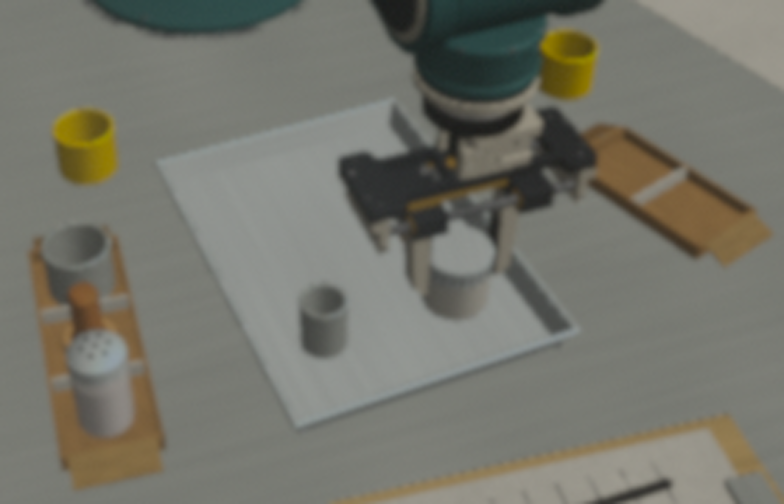

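```bash
python3 -m creep '[[[0,0,0,0,0,0,1],[0,0,-35,0,0,0,1],[0,0,-70,0,0,0,1],[-3,-40,-70,0,0,0,1],[-6,-80,-70,0,0,0,1],[-9,-120,-70,0,0,0,1],[-12,-160,-70,0,0,0,1],[-16,-200,-70,0,0,0,1],[-19,-237,-70,0,0,0,1],[-19,-237,-70,0,0,0,1],[-19,-237,-45,0,0,0,1],[-19,-237,-30,0,0,0,1]]]' 30;  python3 - <<'E'
from h import *
print(robot.read_state()['position'])
c=viewer.capture("scene");cv2.imwrite("pics/s6.png",cv2.resize(c["color"][130:280,310:480,::-1],None,fx=4,fy=4,interpolation=cv2.INTER_CUBIC))
E
```

```text
t: 17.15
position: [567.7, 281.9, 243.5]
eef_rot: [3.14, 0.001, -0.005]
wrist_force: [0.1, -0.3, -3.2]
width: 57.3
[567.6553891  281.928813   243.49787474]
```

View pics/s6.png

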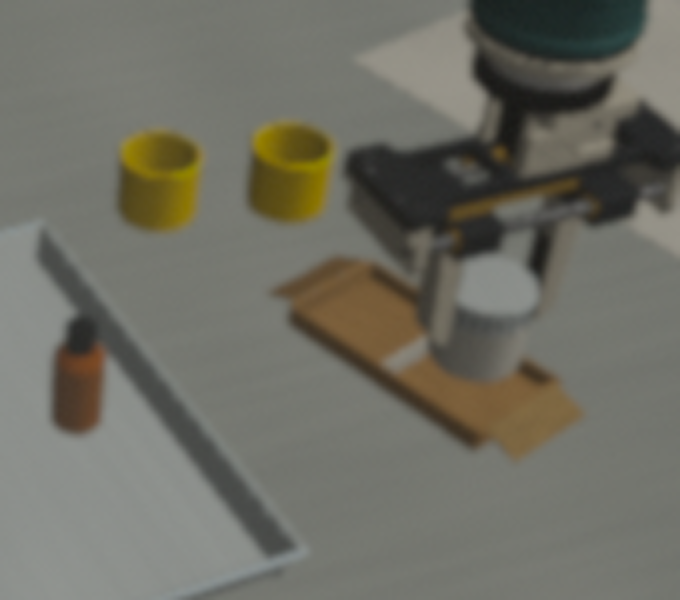

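```bash
python3 - <<'E'
from h import *
c=viewer.capture("scene")
f=lambda q:(310+q[0]/4-.37,130+q[1]/4-.37)
P=[ray(c,f(q),16) for q in((290,309),(476,436),(558,377),(370,263))]
for p in P: print(p.round(1))
ce=sum(P)/4; far=(P[1]+P[2])/2; near=(P[0]+P[3])/2; print(ce,far,near,ce+(far-near)/152*37.5, ce-(far-near)/152*37.5)
print("jar top z",ray(c,f((497,286)),59+28))
E
```

```text
[475.2 208.3  16. ]
[618.5 253.2  16. ]
[590.8 329.   16. ]
[451.5 280.5  16. ]
[534.03189821 267.77125137  16.        ] [604.67960093 291.13441524  16.        ] [463.38419548 244.4080875   16.        ] [568.89096205 279.29912828  16.        ] [499.17283436 256.24337446  16.        ]
jar top z [572.5845456  282.57628415  87.        ]
```

```bash
python3 -m creep '[[[-2,2,0,0,0,0,1],[-2,2,0,0,0,0,1],[-2,2,15,0,0,0,1],[-2,2,28,0,0,0,1],[-2,2,28,0,0,0,1],[-2,2,28,0,0,0,1],[-2,2,28,0,0,0,-1],[-2,2,28,0,0,0,-1],[-2,2,28,0,0,0,-1],[-2,2,28,0,0,0,-1],[-2,2,28,0,0,0,-1],[-2,2,28,0,0,0,-1]]]' 30;python3 -m creep '[[[0,0,0,0,0,0,-1],[0,0,-30,0,0,0,-1],[0,0,-70,0,0,0,-1],[0,0,-100,0,0,0,-1],[0,0,-100,0,0,0,-1]]]'
```

```text
t: 18.25
position: [565.2, 278.8, 213.6]
eef_rot: [3.139, -0.001, -0.012]
wrist_force: [0.5, 0.5, 0.4]
width: 91.3
t: 18.67
position: [566.6, 279.4, 320.9]
eef_rot: [-3.141, 0.001, -0.0]
wrist_force: [-0.2, 0.4, 0.7]
width: 93.2
```

```bash
python3 -m creep '[[[-10,39,0,0,0,0,-1],[-20,78,0,0,0,0,-1],[-30,117,0,0,0,0,-1],[-40,156,0,0,0,0,-1],[-50,195,0,0,0,0,-1],[-58,235,0,0,0,0,-1],[-58,235,0,0,0,0,-1],[-58,235,0,0,0,0,-1],[-58,235,30,0,0,0,-1],[-58,235,65,0,0,0,-1],[-58,235,100,0,0,0,-1],[-58,235,104,0,0,0,-1]]]' 15; python3 -m creep '[[[0,0,0,0,0,0,1],[0,0,0,0,0,0,1],[0,0,0,0,0,0,1],[0,0,0,0,0,0,1],[0,0,0,0,0,0,1],[0,0,0,0,0,0,1],[0,0,0,0,0,0,1],[0,0,0,0,0,0,1],[0,0,0,0,0,0,1],[0,0,0,0,0,0,1],[0,0,0,0,0,0,1],[0,0,0,0,0,0,1]]]' 20;python3 -m creep '[[[0,0,0,0,0,0,1],[0,0,0,0,0,0,1],[0,0,0,0,0,0,1]]]' 20
```

```text
t: 19.67
position: [507.1, 45.5, 211.0]
eef_rot: [-3.141, -0.001, 0.011]
wrist_force: [-0.6, -0.3, -1.5]
width: 92.9
t: 20.67
position: [507.1, 45.5, 211.0]
eef_rot: [-3.141, -0.001, 0.011]
wrist_force: [-0.7, -0.1, 1.1]
width: 31.6
t: 20.92
position: [507.1, 45.5, 211.0]
eef_rot: [-3.141, -0.001, 0.011]
wrist_force: [-0.5, 0.3, 1.3]
width: 31.7
```

```bash
python3 -m creep '[[[0,0,-35,0,0,0,1],[0,0,-70,0,0,0,1],[-2,-36,-70,0,0,0,1],[-3,-72,-70,0,0,0,1],[-5,-108,-70,0,0,0,1],[-6,-144,-70,0,0,0,1],[-8,-180,-70,0,0,0,1],[-9,-212,-70,0,0,0,1],[-9,-212,-70,0,0,0,1],[-9,-212,-50,0,0,0,1],[-9,-212,-30,0,0,0,1],[-9,-212,-30,0,0,0,1]]]' 20; python3 -m creep '[[[0,0,0,0,0,0,1]]]'
```

```text
t: 21.92
position: [497.3, 257.0, 237.3]
eef_rot: [3.14, 0.002, -0.019]
wrist_force: [-1.0, -0.0, -1.4]
width: 31.6
t: 22.0
position: [497.4, 256.7, 237.3]
eef_rot: [3.139, 0.001, -0.02]
wrist_force: [-0.3, -0.2, 0.1]
width: 31.9
```

```bash
python3 -m creep '[[[0,0,13,0,0,0,1],[0,0,25,0,0,0,1],[0,0,25,0,0,0,1],[0,0,25,0,0,0,1],[0,0,25,0,0,0,0.1],[0,0,25,0,0,0,0.1],[0,0,25,0,0,0,0.1],[0,0,25,0,0,0,-0.3],[0,0,25,0,0,0,-0.3],[0,0,25,0,0,0,-0.3],[0,0,25,0,0,0,-0.3],[0,0,25,0,0,0,-0.3]]]' 20;python3 -m creep '[[[0,0,0,0,0,0,-0.3],[0,0,-30,0,0,0,-0.3],[0,0,-70,0,0,0,-1],[0,0,-110,0,0,0,-1],[-40,0,-140,0,0,0,-1],[-70,0,-170,0,0,0,-1],[-100,0,-190,0,0,0,-1],[-100,0,-190,0,0,0,-1],[-100,0,-190,0,0,0,-1]]]'; python3 - <<'E'
from h import *
c=viewer.capture("scene")["color"][130:330,170:470,::-1];cv2.imwrite("pics/f1.png",cv2.resize(c,None,fx=2.6,fy=2.6,interpolation=cv2.INTER_CUBIC))
c=viewer.capture("top")["color"][130:260,150:430,::-1];cv2.imwrite("pics/f2.png",cv2.resize(c,None,fx=2.8,fy=2.8,interpolation=cv2.INTER_CUBIC))
E
```

```text
t: 23.0
position: [497.0, 256.7, 212.3]
eef_rot: [3.139, 0.001, -0.02]
wrist_force: [0.6, -0.5, 0.3]
width: 60.3
t: 23.75
position: [398.3, 257.1, 405.7]
eef_rot: [3.141, 0.003, -0.014]
wrist_force: [0.4, 1.1, -0.3]
width: 92.8
```

View pics/f1.png

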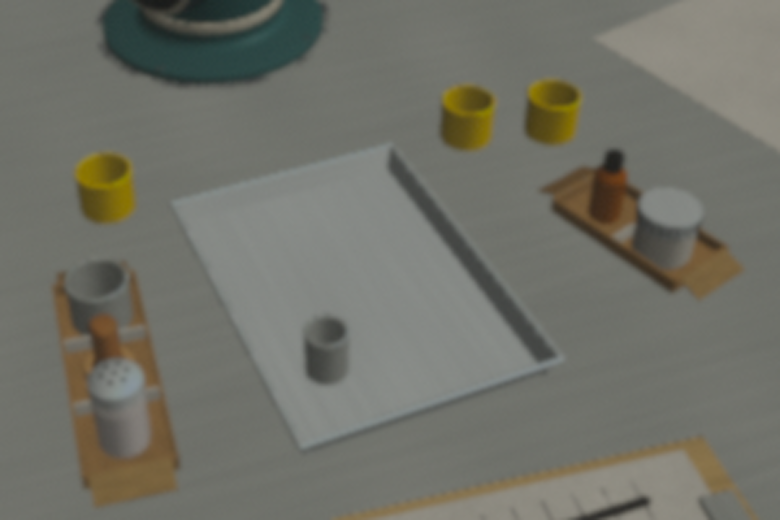

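View pics/f2.png

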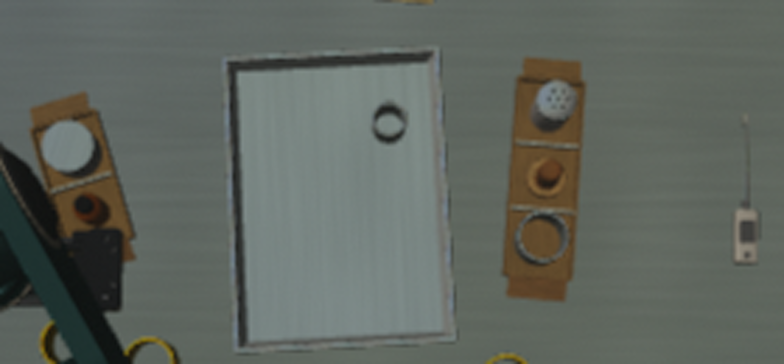

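```bash
python3 -c "
from bench import robot
print(robot.job_done())"
```

```text
the job is handed in; nothing more can be done
None
```

Both kits are packed and the job was handed in at about 24 s of the 136 s allowed.

- **Long carton, from the end nearest the robot:** large ring cutter, biscuit stamp, sprinkle shaker.
- **Short carton, from the end nearest the robot:** colouring bottle, icing jar.

**Final checks:** The last scene and top pictures show all five upright, one per cell. The small cutter still stands on the pan, and the thermometer lies as before. The gripper was clear of everything. The largest wrist force I read, between moves, was about 7 N.

**Disagreements:**
- **Camera offset:** The two cameras differed by 3–10 mm in x. The scene view agreed with the fingertip position, so I weighted it more and trimmed the cutter and jar by 2–3 mm before lowering them.
- **Arm height:** The height readings wandered by a few mm from what I commanded, and by the readings the cutter and jar were let go 1.5–2 mm lower than planned. Both look level in the final pictures.

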